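Slide the board under the microscope and start the inspection with the two-key chord

TASK

Push the microscope's specimen slide by its yellow bar fully home under the lens. Then, with one fingertip on each of the two orange keys of the start pad, press both fully down together, keep them down for at least two seconds, and let them both come up. Do not press the small red stop key between them, do not lift or shift the pad, and leave the loose things on the bench where they are.

Things in the scene. Friction and masses are not known exactly. Their poses are not given: they have to be found in the camera images.
- scope: Digital microscope fixed to the bench, left or right. Black base plate 380 x 200 x 16 mm high, from x = -140 to +240 mm of the origin, which lies at bench level. x axis: from push bar to column, the way the slide is pushed home. Lens axis at x = +150; screen above it 180 mm wide, top 375 mm high; column at x = +213, lamps at y = +-80 mm. At x below +110 mm there is only plate and slide.
- push_bar (a point): Middle of the near (-x) face of the yellow bar of the slide, an upright plate 64 mm wide (y), 8 thick (x), 18 to 60 mm above the bench (this point: 39). Moves with the slide; axes as the scope's. Push it along +x; before it is only the flat plate, top at 16 mm. The slide has a round black dish and green board 140 mm beyond the bar, takes about 2 N and stays where left.
- carriage_body (a joint): Travel of the specimen slide, m: 0 pulled out, 0.080 fully home under the lens against a hard stop. It starts between 0 and 0.03.
- pad: Start pad, a loose grey box with rubber feet standing on the bench, 90 (x) x 160 (y) x 34 mm high, 0.95 kg; origin at the centre of its underside, z up. The keys stand in a row along its y axis on the top face.
- left_top (a point): Centre of the top of the left orange key, a round key 26 mm in diameter, at y = +30 mm on the pad (60 mm from the other orange key); when up its top is 45 mm above the bench, 11 mm above the pad's top face. It moves down with the key.
- right_top (a point): The same for the right orange key, at y = -30 mm on the pad.
- stop_top (a point): Centre of the top of the small red stop key, 14 mm in diameter, midway between the orange keys; its top is 39 mm above the bench, 5 mm above the pad's top face. Must not be pressed.
- left_cap (a joint): How far the left orange key is pressed, m: 0 up, 0.006 fully down. Spring: 0.7 N to start, 2.8 N fully down; it springs back up.
- right_cap (a joint): The same for the right orange key.
- stop_cap (a joint): How far the red stop key is pressed, m: 0 up, 0.003 fully down; springs back up.
- driver: Loose screwdriver lying between the microscope and the pad, 150 mm long along its x axis, handle to -x, about 25 mm high. Leave alone.
- jar: Loose small jar, 40 mm in diameter, 50 mm high, standing behind the pad; origin under its centre. Leave alone.
- loupe: Loose black loupe, 38 mm in diameter, 36 mm high, standing behind the pad; origin under its centre. Leave alone.
- spare_lens: Loose brass spare lens, 28 mm in diameter, 32 mm high, standing on the microscope's base plate beside the slide; origin under its centre. Leave alone.
- tray: Loose blue parts tray 120 x 90 x 30 mm at the right of the bench; origin under its centre. Leave alone.
- brush: Loose brush, 160 mm long along its x axis, lying at the left of the bench. Leave alone.
- spool: Loose orange spool, 60 mm in diameter, 40 mm high, at the right, nearer the robot than the tray; origin under its centre. Leave alone.
Things that resemble listed ones, but are neither listed nor needed, are in the scene too. Of the things shaped like the pad, the grey one is meant.

How it is judged:
On the way, in this order (a step that is already met when the one before it is completed fails the run):
1. the specimen slide is fully home (within 3 mm of its stop) (value of joint carriage_body above 0.077 m), for 0.3 s.
2. both orange keys are down together (each at least 4.5 of 6 mm) for 2 s on end (value of joint each of left_cap, right_cap above 0.0045 m), for 2 s.
3. both orange keys are up again (value of joint each of left_cap, right_cap below 0.001 m), for 0.2 s.
At the end, for the whole second after the job is handed in: The slide is home (within 4 mm of its stop), both orange keys and the red key are up, the pad stands flat on the bench within 20 mm of where it began, and every loose bystander is within 20 mm of where it began (all of step 3 and value of joint carriage_body above 0.076 m and value of joint stop_cap below 0.001 m and angle between pad's own z axis and vertical below 0.05 rad and height (world z) of pad below 0.004 m and distance of each of pad, driver, jar, loupe, spare_lens, tray, brush, spool from where it was at the start of the episode below 0.02 m and linear speed of pad below 0.02 m/s); the robot touches nothing.
It fails at once if an orange key is pressed before the slide is home (value of joint carriage_body below 0.074 m and value of joint any of left_cap, right_cap above 0.004 m).
It fails at once if one orange key is pressed down while the other is still up (not together) ((value of joint left_cap above 0.005 m and value of joint right_cap below 0.001 m) or (value of joint right_cap above 0.005 m and value of joint left_cap below 0.001 m)).
It fails at once if the red stop key is pressed (value of joint stop_cap above 0.0015 m).
It fails at once if the pad is lifted, tipped or shifted by more than 20 mm (height (world z) of pad above 0.008 m or angle between pad's own z axis and vertical above 0.12 rad or distance of pad from where it was at the start of the episode above 0.02 m).
It fails at once if a loose bystander is moved or lifted by more than 20 mm (distance of any of driver, jar, loupe, spare_lens, tray, brush, spool from where it was at the start of the episode above 0.02 m).
It also fails if it takes over 64 s, if anything falls off the work surface, if the arm or the gripper's body presses on something with over 40 N, if the wrist force passes 120 N, or if a joint passes its speed limit or range.

ROBOT

A 7-joint arm with a two-finger parallel gripper is mounted at the origin on the work surface. World frame = base frame: x ahead of the robot, y to its left, z up, the work surface at z = 0. Lengths are in m, angles in rad, forces in N, time in s.
With the tool pointing down it reaches from about 0.425 to 0.925 m from the base axis. Payload 6.8 kg.
Tool frame: the origin (TCP) lies on the centre line of the jaws, within the pads' length; the fingertips stand bot.finger_overhang ahead of it and the grasp point (between the pads) lies 3 mm ahead of it (bot.finger_overhang is the distance from the TCP to the fingertips, in m); z points along the fingers, y is the direction in which the jaws open and shut (so a half turn about z gives the same grasp; the last joint's range is limited). The gripper opens to 85 mm and grips with 20 to 120 N. Pads are 22 mm wide; open, the fingers measure 114 mm over their backs; the gripper's body (76 mm by 85 mm) begins 54 mm behind the grasp point. The pads swing forward as they close: fully open they stand 13 mm farther back than shut.
Start: joints at [1.239, 0.477, 0.022, 1.555, -0.011, 1.109, -0.083], TCP at [0.15, -0.658, 0.253] pointing down, gripper open.
Joint ranges: [-2.96, 2.96], [-0.34, 2.1], [-1.41, 1.46], [0.24, 2.44], [-1.37, 4.51], [0.17, 1.92], [-2.96, 2.96]. Speed limits (rad/s): [2.39, 2.39, 3.14, 3.14, 3.14, 3.14, 3.14].

INTERFACE

Orientations are given as a unit quaternion [w, x, y, z].
In Python, from station import bot gives the robot as it stands.
- The arm moves only by the tool drive_tool, never from a script. Its argument "increments" is text: rows parted by semicolons, each of 4 numbers parted by spaces: the shift along the world's x, y, z in m, then the turn about the world's z in rad. In form: tx ty tz spin; .... A call has 1 to 12 rows; each row shifts and turns the commanded pose from where the row before left it; what a row does not reach is not made up. A row lasts 1/12 s, in which the tool goes at most 41.7 mm and 7.16 degrees, less where a joint would pass 70% of its speed; a pose out of reach is approached as far as the arm can. A call is refused whole if a number of a shift passes 0.0417 or a number of a turn 0.125, either way. A call with a gripper value outside its range is refused whole. "grip" is the opening, from 0 (shut) to 1 (fully open), set as the call begins (left out, the last holds). The fingers move at their own pace and stop on an object; "squeeze" is the grip in N (left out, the last holds). Time passes only in rows, so rows that do not move let the fingers close. It gives the time, the measured TCP pose, the force and the opening at its end, in the units of the state.
- bot.get_obs(): the state, without advancing time (a new reading comes with each control period).
- bot.read_camera(name): name is "scene" or "top"; returns the picture (480x640x3 uint8, red, green, blue); there is no depth.
- bot.calibration(name): a dict with "fx", "fy", "cx", "cy" (pixels), "distortion" ([k1, k2, p1, p2, k3] as OpenCV has them; the pictures are not rectified), "camera_from_world" (4x4, takes a point from world to camera coordinates). Camera axes: x right, y down, z forward; pixel columns grow to the right and rows downward; lengths in m; the calibration is good to about 2 mm. A picture is of the moment at which its call begins. calibration takes no time and is no camera call.
- bot.hand_in(): hands the job in, once; it reports no verdict.
The state is a dict: "t": time; "q": joint angles; "joint_vel": joint speeds; "joint_torque": joint torques, N m; "eef_pos": TCP position; "tool_rot": TCP orientation; "contact_force": force on the tool from outside, world axes, zero at the start; "torque": the same for the moment, N m; "gripper_width": opening from 0.0 (shut) to 1.0 (fully open).
Only numpy, scipy, OpenCV 4.12 (cv2) and the standard library are available. Lean on these libraries where they do the work, as an engineer would, in place of code of your own. Each camera call takes 0.05 s, during which the arm holds its last target.

## Working session

There is one attempt and no reset: what is moved stays moved. The work goes in short steps, Python scripts to look and compute and a tool call to move; the robot and the scene stay as the last step left them, time stands still between calls to the robot, and variables do not carry over. Pictures are saved under pics/ and viewed, and the job is handed in when it is done.

Besides the shell and the picture viewer there is one more tool, called after ">>>" as name(argument=value, ...), one argument or row to a line, values as JSON. drive_tool: Moves the arm, as the interface text tells. Its arguments: {"type":"object","properties":{"increments":{"type":"string"},"grip":{"type":"number"},"squeeze":{"type":"number"}},"required":["increments"]}

```bash
ls; mkdir -p pics
python3 - <<'E'
from station import bot
import cv2
for n in("scene","top"):
    im=bot.read_camera(n); cv2.imwrite(f"pics/{n}0.png",im[:,:,::-1])
    c=bot.calibration(n); print(n,{k:c[k] for k in c})
print(bot.finger_overhang, bot.get_obs())
E
```

```text
pics
scene {'fx': 436.1693561447606, 'fy': 436.1693561447606, 'cx': 322.68018418129276, 'cy': 238.9459379189839, 'distortion': array([-0.0705753,  0.       ,  0.       ,  0.       ,  0.       ]), 'camera_from_world': array([[-0.30267165,  0.95308256, -0.00484897,  0.18292994],
       [ 0.60064876,  0.18679371, -0.77738612, -0.28873217],
       [-0.74000739, -0.23820527, -0.62900502,  1.52062625],
       [ 0.        ,  0.        ,  0.        ,  1.        ]])}
top {'fx': 466.8787261431428, 'fy': 466.8787261431428, 'cx': 321.322031151185, 'cy': 241.63073694300726, 'distortion': array([0.04136949, 0.        , 0.        , 0.        , 0.        ]), 'camera_from_world': array([[ 2.04825722e-02, -9.99558032e-01, -2.15454154e-02,
        -5.03080054e-04],
       [-9.81239570e-01, -1.59658427e-02, -1.92130158e-01,
         5.93916276e-01],
       [ 1.91701252e-01,  2.50765340e-02, -9.81132915e-01,
         1.00124815e+00],
       [ 0.00000000e+00,  0.00000000e+00,  0.00000000e+00,
         1.00000000e+00]])}
0.022 {'t': 0.1, 'q': array([ 1.23890326,  0.47774414,  0.02235581,  1.5563454 , -0.01152221,
        1.10930713, -0.08310297]), 'joint_vel': array([-0.00163309, -0.0013584 , -0.00190343, -0.00290252, -0.00012494,
       -0.0005856 , -0.00120003]), 'joint_torque': array([ 2.83191177e-03, -5.97764969e+01,  1.61289018e+00, -2.81957889e+01,
        1.27759221e-02,  4.99271511e-03,  1.11973176e-05]), 'eef_pos': array([ 0.14968165, -0.65768349,  0.25240828]), 'tool_rot': array([-8.24854238e-04,  9.93746013e-01,  1.11660916e-01, -1.47519274e-04]), 'contact_force': array([-0.10696783,  0.05914742,  0.33092706]), 'torque': array([-0.01089559,  0.06098243,  0.01830075]), 'gripper_width': 0.9976478798787174}
```

View pics/scene0.png

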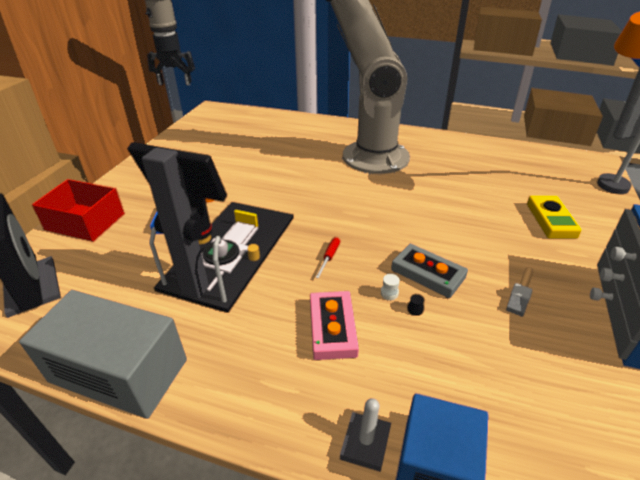

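View pics/top0.png

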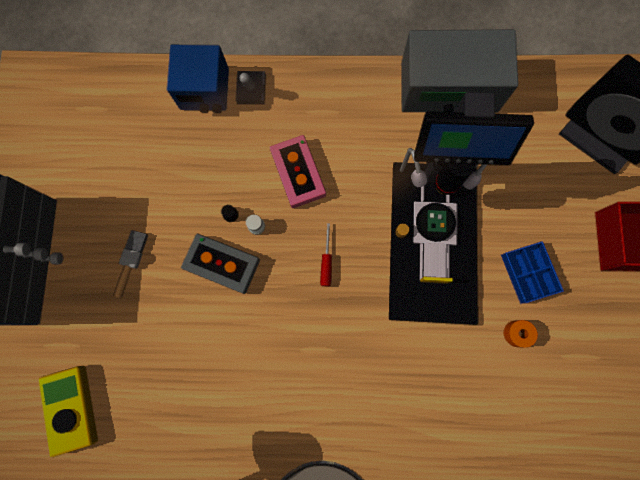

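The top view shows two pads: a grey one at (220,263) and a pink one at (298,170). The grey one is meant. The yellow bar is at (436,280), on a plate whose +x points up in the image, and the driver is at (327,260). Next I measure these and confirm with a crop.

```bash
cat > h.py <<'E'
import cv2,numpy as np
from station import bot
def ray(n,uv):
    c=bot.calibration(n);K=np.array([[c['fx'],0,c['cx']],[0,c['fy'],c['cy']],[0,0,1]])
    p=cv2.undistortPoints(np.array(uv,float).reshape(-1,1,2),K,np.array(c['distortion'])).reshape(-1,2)
    T=np.array(c['camera_from_world']);R=T[:3,:3]
    return -R.T@T[:3,3],np.c_[p,np.ones(len(p))]@R
def onz(n,uv,z):
    o,d=ray(n,uv);return o+d*((z-o[2])/d[:,2])[:,None]
def proj(n,X):
    c=bot.calibration(n);K=np.array([[c['fx'],0,c['cx']],[0,c['fy'],c['cy']],[0,0,1]])
    T=np.array(c['camera_from_world']);r=cv2.Rodrigues(T[:3,:3])[0]
    return cv2.projectPoints(np.array(X,float).reshape(-1,1,3),r,T[:3,3],K,np.array(c['distortion']))[0].reshape(-1,2)
def tri(u1,u2):
    o1,d1=ray("scene",u1);o2,d2=ray("top",u2);out=[]
    for a,b in zip(d1,d2):
        s=np.linalg.lstsq(np.c_[a,-b],o2-o1,rcond=None)[0]
        p,q=o1+a*s[0],o2+b*s[1];out.append(np.r_[(p+q)/2,np.linalg.norm(p-q)])
    return np.array(out)
def blobs(im,lo,hi,box,amin=15):
    x0,y0,x1,y1=box;h=cv2.cvtColor(im,cv2.COLOR_RGB2HSV)
    m=cv2.inRange(h,lo,hi);k=np.zeros_like(m);k[y0:y1,x0:x1]=m[y0:y1,x0:x1]
    n,l,s,c=cv2.connectedComponentsWithStats(k)
    return [(c[i].round(1),s[i].tolist()) for i in range(1,n) if s[i][4]>=amin],k
E
python3 - <<'E'
from h import *
np.set_printoptions(precision=4,suppress=True)
t=cv2.imread('pics/top0.png')[:,:,::-1].copy();s=cv2.imread('pics/scene0.png')[:,:,::-1].copy()
B={'top':(180,230,262,295),'scene':(390,240,470,295)}
for n,im in(('top',t),('scene',s)):
    b,_=blobs(im,(8,150,120),(20,255,255),B[n]);print(n,'orange',b)
    for c,_ in b: print(onz(n,c,.045))
    b,_=blobs(im,(0,150,100),(5,255,255),B[n],5);print(n,'red',b)
    for c,_ in b: print(onz(n,c,.039))
    b,k=blobs(im,(22,130,90),(35,255,255),(400,260,470,300) if n=='top' else (220,200,270,235));print(n,'yellow',b)
    p=cv2.findNonZero(k)
    print(cv2.boxPoints(cv2.minAreaRect(p)))
a=cv2.resize(t[220:310,165:275],None,fx=5,fy=5,interpolation=2)
cv2.imwrite('pics/c1.png',a[:,:,::-1])
a=cv2.resize(t[150:330,380:490],None,fx=3.3,fy=3.3,interpolation=2)
cv2.imwrite('pics/c2.png',a[:,:,::-1])
a=cv2.resize(s[190:310,150:310],None,fx=5,fy=5,interpolation=2)
cv2.imwrite('pics/c3.png',a[:,:,::-1])
E
```

```text
top orange [(array([221.7, 239. ]), [180, 230, 82, 36, 984]), (array([205.9, 256.8]), [201, 252, 11, 11, 92]), (array([229.9, 266.4]), [225, 261, 11, 11, 92]), (array([203. , 286.3]), [180, 268, 82, 27, 821])]
[[0.5987 0.2405 0.045 ]]
[[0.5566 0.2741 0.045 ]]
[[0.5354 0.2178 0.045 ]]
[[0.4891 0.2759 0.045 ]]
top red [(array([218.4, 262. ]), [216, 260, 6, 5, 23])]
[[0.546  0.2462 0.039 ]]
top yellow [(array([436.8, 279. ]), [420, 277, 33, 5, 117])]
[[420.     280.    ]
 [420.197  276.0598]
 [452.1172 277.6559]
 [451.9202 281.596 ]]
scene orange [(array([419.2, 257. ]), [414, 252, 11, 11, 93]), (array([441.8, 267.3]), [436, 262, 12, 11, 95])]
[[0.5416 0.2223 0.045 ]]
[[0.5624 0.2779 0.045 ]]
scene red [(array([430. , 262.9]), [427, 261, 7, 5, 26])]
[[0.5482 0.2497 0.039 ]]
scene yellow [(array([245.8, 216.5]), [234, 209, 24, 17, 269])]
[[231.6684 218.8601]
 [234.6736 207.4404]
 [259.8757 214.0726]
 [256.8705 225.4922]]
```

View pics/c1.png

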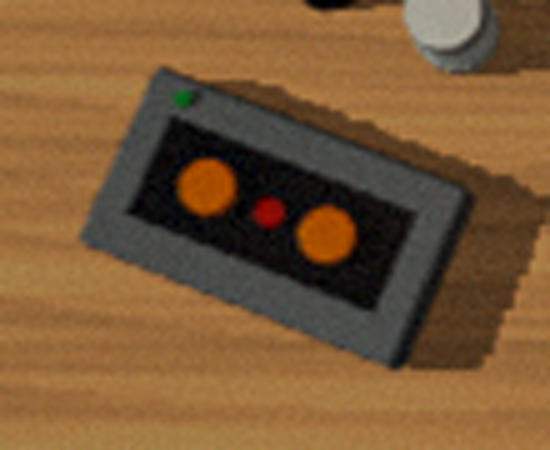

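View pics/c2.png

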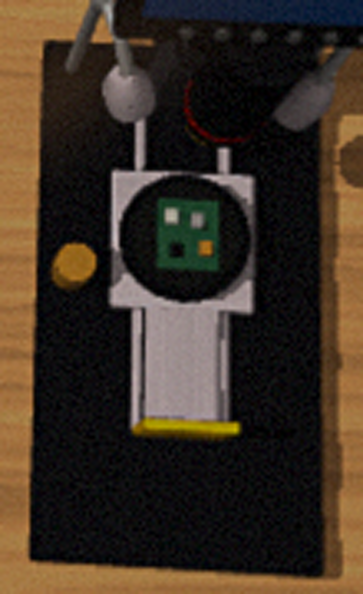

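View pics/c3.png

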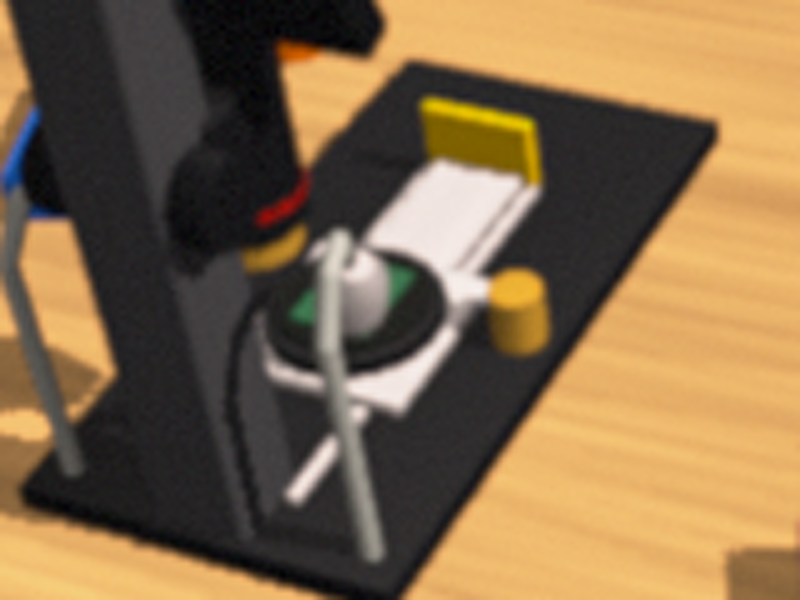

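Run:
```python
from h import *
np.set_printoptions(precision=4,suppress=True)
f=lambda p,o,s:(np.array(p)/s+np.array(o))
P=onz('top',[f(p,(380,150),3.3) for p in [(30,560),(322,577),(45,42)]],.016);print('plate top',P)
Q=onz('scene',[f(p,(150,190),5) for p in [(410,62),(718,122),(385,600),(25,490)]],.016);print('plate scene nearR,nearL,farL,farR',Q)
for A,B in((P[2],P[0]),(Q[2],Q[1])): d=A-B;print('xdir',np.arctan2(d[1],d[0]),np.linalg.norm(d))
for A,B in((P[0],P[1]),(Q[1],Q[0])): d=A-B;print('ydir',np.arctan2(d[1],d[0]),np.linalg.norm(d))
print('bar top view corners z.06',onz('top',[f(p,(380,150),3.3) for p in [(132,432),(238,435)]],.06))
print('bar scene far top corners z.06', onz('scene',[f(p,(150,190),5) for p in [(425,100),(537,120)]],.06))
for n,uv,z in (('top',(329,255),.02),('top',(521,334),.04),('top',(402,229.5),.048),('top',(254,221),.05),('top',(229,211),.036)): print(uv,onz(n,[uv],z))
c=[ray(n,[(320,240)])[0] for n in('top','scene')];print(c)
```

```text
plate top [[ 0.4237 -0.1462  0.016 ]
 [ 0.4169 -0.3441  0.016 ]
 [ 0.7998 -0.1599  0.016 ]]
plate scene nearR,nearL,farL,farR [[ 0.4272 -0.3351  0.016 ]
 [ 0.4304 -0.141   0.016 ]
 [ 0.8084 -0.1548  0.016 ]
 [ 0.7991 -0.3469  0.016 ]]
xdir -0.036409223122979666 0.37630530560935577
xdir -0.03652573322504945 0.37827123773704663
ydir 1.536244590308411 0.1979756837505165
ydir 1.5547766824276148 0.19417683793716092
bar top view corners z.06 [[ 0.5084 -0.2097  0.06  ]
 [ 0.5078 -0.2798  0.06  ]]
bar scene far top corners z.06 [[ 0.5145 -0.2753  0.06  ]
 [ 0.5137 -0.2099  0.06  ]]
(329, 255) [[ 0.5696 -0.0072  0.02  ]]
(521, 334) [[ 0.3991 -0.429   0.04  ]]
(402, 229.5) [[ 0.627  -0.1734  0.048 ]]
(254, 221) [[0.6413 0.1671 0.05  ]]
(229, 211) [[0.6679 0.2296 0.036 ]]
[array([ 0.3908, -0.0161,  1.0965]), array([1.3541, 0.2418, 0.7329])]
```

>>> drive_tool(
  increments="0.012 0.018 0 -0.01;0.012 0.018 0 -0.01;0.012 0.018 0 -0.01;0.012 0.018 0 -0.01;0.012 0.018 0 -0.01;0.012 0.018 0 -0.01;0.012 0.018 0 -0.01;0.012 0.018 0 -0.01;0.012 0.018 0 -0.01;0.012 0.018 0 -0.01;0.012 0.018 0 -0.01;0.012 0.018 0 -0.01",
  grip=0,
)

```text
t: 1.1
eef_pos: [0.2941, -0.441, 0.253]
tool_rot: [-0.0, 0.999, 0.052, -0.0]
contact_force: [0.6, -0.8, 0.3]
gripper_width: 0.003
```

>>> drive_tool(
  increments="0.012 0.017 0 -0.012;0.012 0.017 0 -0.012;0.012 0.017 0 -0.012;0.012 0.017 0 -0.012;0.012 0.017 0 -0.012;0.012 0.017 0 -0.012;0.012 0.017 0 -0.012;0.012 0.017 0 -0.012;0.012 0.017 0 -0.012;0.012 0.017 0 -0.012;0.012 0.017 0 -0.012;0 0 0 0",
)

```text
t: 2.1
eef_pos: [0.4282, -0.2511, 0.2532]
tool_rot: [-0.001, 1.0, -0.011, 0.0]
contact_force: [0.7, 0.1, 0.8]
gripper_width: 0.006
```

>>> drive_tool(
  increments="0.003 0.004 -0.016 -0.007;0.003 0.004 -0.016 -0.007;0 0 -0.016 0;0 0 -0.016 0;0 0 -0.016 0;0 0 -0.016 0;0 0 -0.016 0;0 0 -0.016 0;0 0 -0.016 0;0 0 -0.016 0;0 0 -0.016 0;0 0 0 0",
)

```text
t: 3.1
eef_pos: [0.4296, -0.2466, 0.0746]
tool_rot: [-0.001, 1.0, -0.021, -0.002]
contact_force: [-0.1, -0.6, -0.3]
gripper_width: -0.001
```

Run:
```python
from h import *
s=bot.read_camera('scene');t=bot.read_camera('top')
a=np.hstack([cv2.resize(s[130:280,180:320],(400,428)),cv2.resize(t[220:370,380:520],(400,428))])
cv2.imwrite('pics/d1.png',a[:,:,::-1]);print(bot.get_obs()['eef_pos'])
```

```text
[ 0.4312575  -0.24725411  0.07705411]
```

View pics/d1.png

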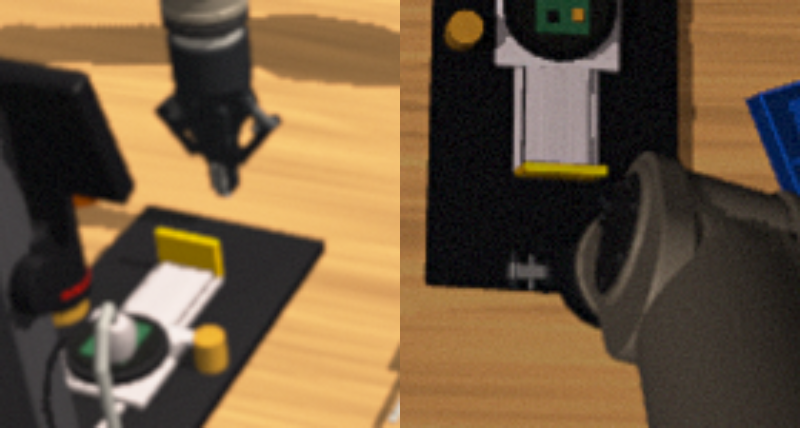

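Run:
```python
from h import *
np.set_printoptions(precision=4,suppress=True)
for z in(.05,.08,.1,.13):print(onz('top',[(424.8,314.5)],z))
# triangulate scene tip with plane x
u=(180+223*.35,130+190*.35);print(u)
for z in(.03,.04,.05,.06,.07):print(onz('scene',[u],z))
o=bot.get_obs();print(o['eef_pos'],proj('scene',[o['eef_pos'],o['eef_pos']-[0,0,.022]]),proj('top',[o['eef_pos'],o['eef_pos']-[0,0,.022]]))
```

```text
[[ 0.4357 -0.2204  0.05  ]]
[[ 0.4344 -0.2145  0.08  ]]
[[ 0.4336 -0.2106  0.1   ]]
[[ 0.4323 -0.2048  0.13  ]]
(258.05, 196.5)
[[ 0.3952 -0.2645  0.03  ]]
[[ 0.4088 -0.2573  0.04  ]]
[[ 0.4225 -0.2501  0.05  ]]
[[ 0.4361 -0.2429  0.06  ]]
[[ 0.4498 -0.2357  0.07  ]]
[ 0.4313 -0.2473  0.0771] [[256.7588 190.1998]
 [257.5237 196.8095]] [[440.0104 316.3994]
 [437.7143 316.7509]]
```

>>> drive_tool(
  increments="0.003 0.002 -0.008 0;0.004 0.002 -0.008 0;0.008 0 0 0;0.008 0 0 0;0.008 0 0 0;0.008 0 0 0;0.008 0 0 0;0.006 0 0 0;0.006 0 0 0;0 0 0 0;0 0 0 0",
)

```text
t: 4.12
eef_pos: [0.491, -0.2431, 0.0612]
tool_rot: [-0.0, 1.0, -0.021, -0.0]
contact_force: [-0.7, 0.0, -0.2]
gripper_width: 0.004
```

>>> drive_tool(
  increments="0.005 0 0 0;0.005 0 0 0;0.005 0 0 0;0.005 0 0 0;0.005 -0.001 0 0;0.005 0 0 0;0.005 0 0 0;0.005 0 0 0;0 0 0 0;0 0 0 0",
)

```text
t: 4.95
eef_pos: [0.5318, -0.244, 0.0614]
tool_rot: [-0.0, 1.0, -0.021, 0.001]
contact_force: [1.2, 0.6, -0.3]
gripper_width: -0.002
```

>>> drive_tool(
  increments="0.004 0 0 0;0.004 0 0 0;0.004 0 0 0;0.004 0 0 0;0.004 -0.001 0 0;0.003 0 0 0",
)

```text
t: 5.45
eef_pos: [0.5543, -0.2449, 0.0612]
tool_rot: [-0.0, 1.0, -0.021, 0.0]
contact_force: [-3.1, -0.1, -0.0]
gripper_width: 0.001
```

Run:
```python
from h import *
s=bot.read_camera('scene');t=bot.read_camera('top')
a=np.hstack([cv2.resize(s[130:280,180:320],(400,428)),cv2.resize(t[180:330,380:520],(400,428))])
cv2.imwrite('pics/d2.png',a[:,:,::-1]);print(bot.get_obs()['eef_pos'],bot.get_obs()['contact_force'])
```

```text
[ 0.55487419 -0.24496264  0.06134256] [ 0.32240699 -0.87549298  0.22352316]
```

View pics/d2.png

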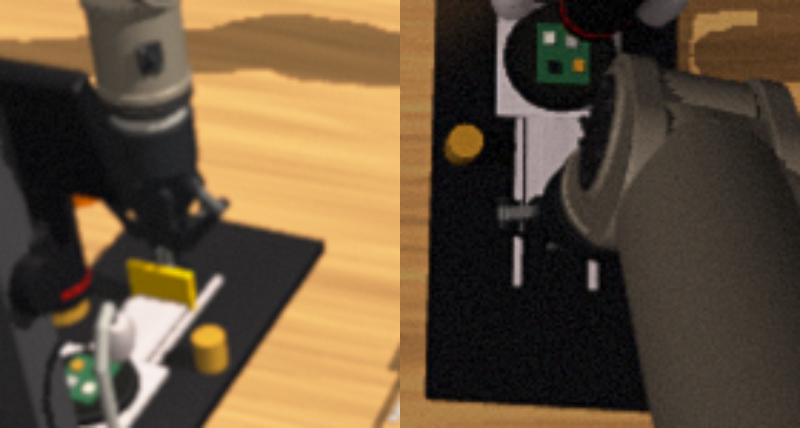

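The slide is moving with the fingers (dish now at crop (560,60), bar ahead of the fingertip). I keep pushing to the stop in small steps, watching the force.

>>> drive_tool(
  increments="0.003 0 0 0;0.003 0 0 0;0.003 0 0 0;0 0 0 0",
)

```text
t: 5.88
eef_pos: [0.5614, -0.2452, 0.0611]
tool_rot: [-0.0, 1.0, -0.021, -0.002]
contact_force: [-6.1, 0.3, 3.5]
gripper_width: 0.002
```

>>> drive_tool(
  increments="0.002 0 0 0;0.002 0 0 0;0.002 0 0 0;0 0 0 0",
)

```text
t: 6.22
eef_pos: [0.5616, -0.2453, 0.0606]
tool_rot: [-0.001, 1.0, -0.022, -0.008]
contact_force: [-21.6, 3.6, 17.3]
gripper_width: 0.003
```

>>> drive_tool(
  increments="0 0 0 0;0 0 0 0;0 0 0 0;0 0 0 0;0 0 0 0",
)

```text
t: 6.63
eef_pos: [0.5616, -0.2453, 0.0606]
tool_rot: [-0.001, 1.0, -0.022, -0.007]
contact_force: [-21.7, 1.8, 17.7]
gripper_width: -0.0
```

>>> drive_tool(
  increments="-0.006 0 0 0;-0.01 0 0 0;-0.015 0 0 0;-0.02 0 0 0;-0.025 0 0 0;-0.025 0 0 0;-0.02 0 0.01 0;-0.01 0 0.02 0;0 0 0.02 0;0 0 0.02 0;0 0 0.02 0;0 0 0.02 0",
)

```text
t: 7.63
eef_pos: [0.4383, -0.2452, 0.1727]
tool_rot: [0.0, 1.0, -0.021, 0.001]
contact_force: [0.2, -0.7, -0.5]
gripper_width: -0.004
```

Run:
```python
from h import *
s=bot.read_camera('scene');t=bot.read_camera('top')
a=np.hstack([cv2.resize(s[130:280,180:320],(400,428)),cv2.resize(t[150:300,380:520],(400,428))])
cv2.imwrite('pics/d3.png',a[:,:,::-1]);print(bot.get_obs()['eef_pos'],bot.get_obs()['contact_force'])
b,_=blobs(s,(22,130,90),(35,255,255),(200,190,260,250));print(b)
for c,_ in b: print(onz('scene',c,.045))
```

```text
[ 0.4403943  -0.24616158  0.17474956] [ 0.29847696 -0.25599229  0.79762968]
[(array([234.9, 229.3]), [223, 222, 25, 17, 272])]
[[ 0.57441678 -0.2478061   0.045     ]]
```

View pics/d3.png

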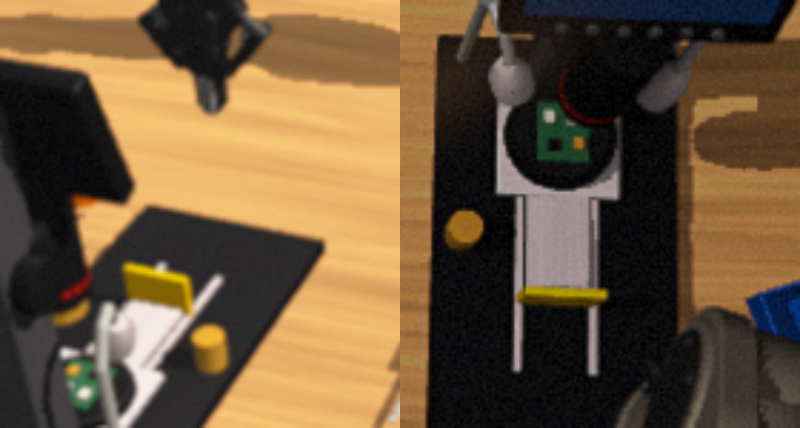

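Run:
```python
from h import *
np.set_printoptions(precision=4,suppress=True)
t=bot.read_camera('top')
cv2.imwrite('pics/d4.png',cv2.resize(t[150:300,380:490],None,fx=4,fy=4,interpolation=2)[:,:,::-1])
f=lambda p:(np.array(p)*.35+[380,150])
# white carriage front edge corners in crop d3 & before in c2
print('after edge',onz('top',[f((97,193)),f((220,197))],.03),'bar',onz('top',[f((118,303)),f((207,303))],.06))
g=lambda p:(np.array(p)/3.3+[380,150])
print('before edge',onz('top',[g((108,302)),g((253,312))],.03),'bar',onz('top',[g((132,436)),g((238,437))],.06))
print('dish',onz('top',[f((161,133)),g((184,238))],.035))
```

```text
after edge [[ 0.6601 -0.2042  0.03  ]
 [ 0.6581 -0.3035  0.03  ]] bar [[ 0.5642 -0.2137  0.06  ]
 [ 0.5654 -0.2825  0.06  ]]
before edge [[ 0.6029 -0.2005  0.03  ]
 [ 0.5975 -0.3007  0.03  ]] bar [[ 0.5057 -0.2096  0.06  ]
 [ 0.5065 -0.2798  0.06  ]]
dish [[ 0.7102 -0.2562  0.035 ]
 [ 0.6486 -0.2533  0.035 ]]
```

View pics/d4.png

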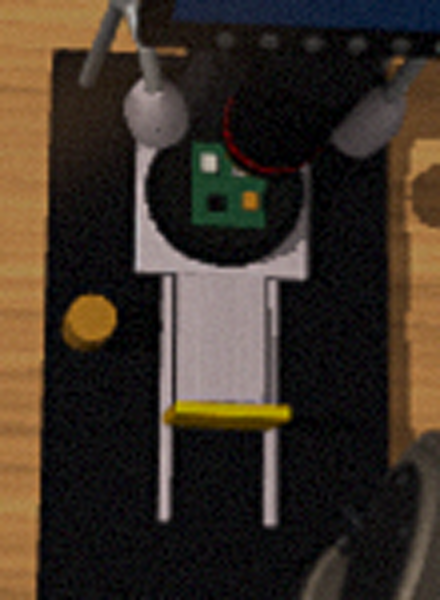

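>>> drive_tool(
  increments="0 0.01 0.002 -0.01;0 0.02 0.002 -0.013;0.005 0.02 0.002 -0.013;0.005 0.021 0.002 -0.013;0.005 0.021 0.002 -0.013;0.005 0.021 0.002 -0.013;0.005 0.021 0 -0.013;0.005 0.021 0 -0.013;0.005 0.021 0 -0.013;0.005 0.021 0 -0.013;0.005 0.021 0 -0.013;0.005 0.021 0 -0.013",
  grip=0.53,
)

```text
t: 8.78
eef_pos: [0.4876, -0.005, 0.1823]
tool_rot: [-0.0, 0.995, -0.098, -0.0]
contact_force: [-0.1, -1.1, -0.3]
gripper_width: 0.531
```

>>> drive_tool(
  increments="0.005 0.021 0 -0.013;0.005 0.021 0 -0.013;0.005 0.021 0 -0.013;0.005 0.021 0 -0.013;0.005 0.021 0 -0.013;0.005 0.021 0 -0.013;0.005 0.021 0 -0.013;0.005 0.021 0 -0.013;0.005 0.021 0 -0.013;0.005 0.021 0 -0.013;0.004 0.021 0 -0.013;0.004 0.02 0 -0.013",
)

```text
t: 9.78
eef_pos: [0.5456, 0.246, 0.182]
tool_rot: [0.0, 0.985, -0.175, -0.001]
contact_force: [-1.0, 0.9, -0.2]
gripper_width: 0.531
```

>>> drive_tool(
  increments="0 0 0 0;0 0 0 0",
)

```text
t: 9.95
eef_pos: [0.5452, 0.2461, 0.1821]
tool_rot: [0.0, 0.985, -0.173, -0.001]
contact_force: [-0.4, 0.3, -0.1]
gripper_width: 0.525
```

Run:
```python
from h import *
o=bot.get_obs();q=o['tool_rot'];print(o['eef_pos'],2*np.arctan2(q[2],q[1])-np.pi/2+np.pi,o['gripper_width'])
```

```text
[0.54515537 0.24605688 0.18206767] 1.222188667896843 0.5251244059412247
```

>>> drive_tool(
  increments="0.002 0.001 -0.012 -0.006;0.002 0.001 -0.015 -0.005;0 0 -0.015 0;0 0 -0.015 0;0 0 -0.015 0;0 0 -0.01 0;0 0 -0.006 0;0 0 0 0;0 0 0 0",
)

```text
t: 10.7
eef_pos: [0.5499, 0.2464, 0.0952]
tool_rot: [0.0, 0.984, -0.18, -0.0]
contact_force: [-0.4, -0.6, 1.7]
gripper_width: 0.529
```

Run:
```python
from h import *
s=bot.read_camera('scene');t=bot.read_camera('top')
a=np.hstack([cv2.resize(s[200:300,385:475],(400,444)),cv2.resize(t[210:310,175:265],(400,444))])
cv2.imwrite('pics/e1.png',a[:,:,::-1]);o=bot.get_obs();q=o['tool_rot'];print(o['eef_pos'],2*np.arctan2(q[2],q[1])+np.pi/2,o['gripper_width'])
```

```text
[0.5503492  0.24700435 0.09606347] 1.208370405861819 0.5287674771762925
```

View pics/e1.png

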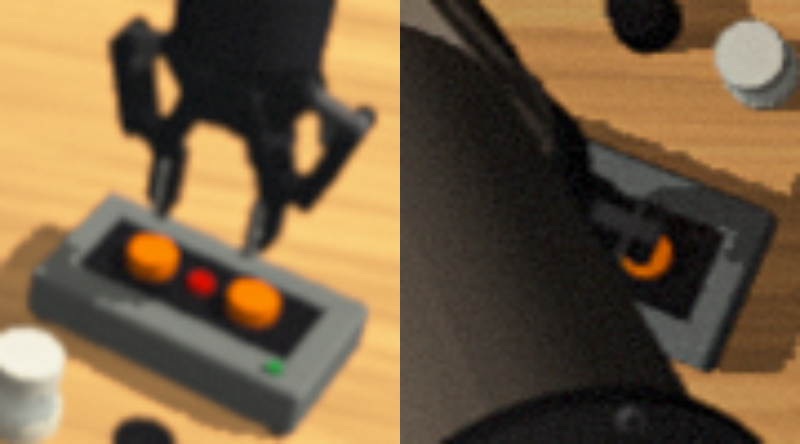

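Run:
```python
from h import *
np.set_printoptions(precision=4,suppress=True)
u=[(385+163*.225,200+210*.225),(385+257*.225,200+245*.225)]
for z in(.07,.075,.08):
  P=onz('scene',u,z);d=P[1]-P[0];print(z,P,'mid',P.mean(0),np.linalg.norm(d),np.arctan2(d[1],d[0]))
```

```text
0.07 [[0.5344 0.2238 0.07  ]
 [0.5483 0.2747 0.07  ]] mid [0.5413 0.2493 0.07  ] 0.052793791394252824 1.3044548876920519
0.075 [[0.5406 0.2239 0.075 ]
 [0.5544 0.2745 0.075 ]] mid [0.5475 0.2492 0.075 ] 0.05239559542419112 1.3044548876920528
0.08 [[0.5468 0.2241 0.08  ]
 [0.5604 0.2742 0.08  ]] mid [0.5536 0.2492 0.08  ] 0.051997399454129394 1.3044548876920534
```

>>> drive_tool(
  increments="0 0.001 -0.006 0;0 0 -0.006 0;0 0 -0.006 0;0 0 -0.004 0;0 0 0 0;0 0 0 0",
  grip=0.6,
)

```text
t: 11.3
eef_pos: [0.5495, 0.2477, 0.0728]
tool_rot: [0.0, 0.984, -0.18, -0.0]
contact_force: [0.1, 0.4, 0.4]
gripper_width: 0.602
```

Run:
```python
from h import *
s=bot.read_camera('scene');t=bot.read_camera('top')
a=np.hstack([cv2.resize(s[200:300,385:475],(400,444)),cv2.resize(t[210:310,175:265],(400,444))])
cv2.imwrite('pics/e2.png',a[:,:,::-1]);o=bot.get_obs();q=o['tool_rot'];print(o['eef_pos'],2*np.arctan2(q[2],q[1])+np.pi/2,o['gripper_width'],o['contact_force'])
```

```text
[0.54991946 0.24791309 0.07339755] 1.2085682688285848 0.6021214185496773 [-0.41540389  0.5595967  -0.64017544]
```

View pics/e2.png

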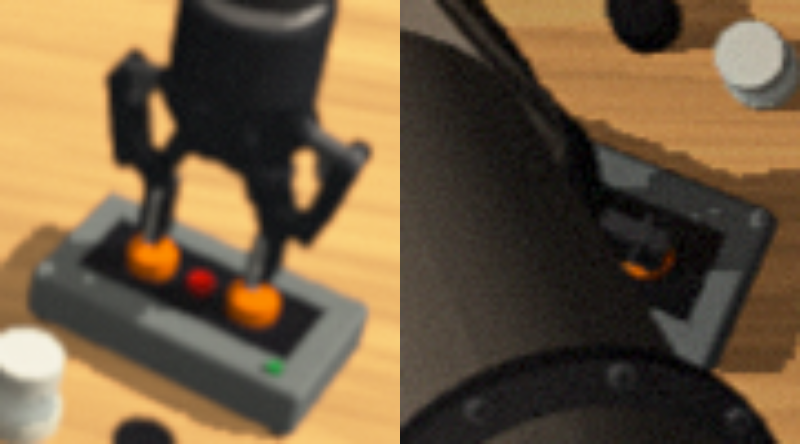

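The fingertips sit just above both keys: tips at crop (153,237) and (258,282), key centres at (153,258) and (254,303). I press slowly from here.

>>> drive_tool(
  increments="0 0 -0.002 0;0 0 -0.002 0;0 0 -0.002 0;0 0 -0.002 0;0 0 -0.002 0;0 0 0 0",
)

```text
t: 11.9
eef_pos: [0.5498, 0.2478, 0.063]
tool_rot: [0.0, 0.984, -0.18, -0.0]
contact_force: [-1.7, -0.9, 1.5]
gripper_width: 0.594
```

>>> drive_tool(
  increments="0 0 -0.0015 0;0 0 -0.0015 0;0 0 0 0",
)

```text
t: 12.15
eef_pos: [0.5498, 0.2478, 0.0603]
tool_rot: [0.0, 0.984, -0.18, 0.0]
contact_force: [-0.7, -1.1, 3.5]
gripper_width: 0.598
```

>>> drive_tool(
  increments="0 0 -0.0015 0;0 0 -0.0015 0;0 0 0 0",
)

```text
t: 12.4
eef_pos: [0.5498, 0.2478, 0.0578]
tool_rot: [0.0, 0.984, -0.18, 0.0]
contact_force: [-2.6, -2.3, 7.2]
gripper_width: 0.598
```

>>> drive_tool(
  increments="0 0 -0.0015 0;0 0 -0.0015 0;0 0 0 0",
)

```text
t: 12.65
eef_pos: [0.5499, 0.2479, 0.0573]
tool_rot: [0.0, 0.984, -0.18, 0.0]
contact_force: [-9.1, -5.3, 30.9]
gripper_width: 0.603
```

Run:
```python
from h import *
s=bot.read_camera('scene')
cv2.imwrite('pics/e3.png',cv2.resize(s[200:300,385:475],None,fx=6,fy=6,interpolation=2)[:,:,::-1]);o=bot.get_obs();print(o['eef_pos'],o['contact_force'])
```

```text
[0.54993876 0.24788677 0.05730517] [-9.63970602 -6.24849501 30.33196895]
```

View pics/e3.png

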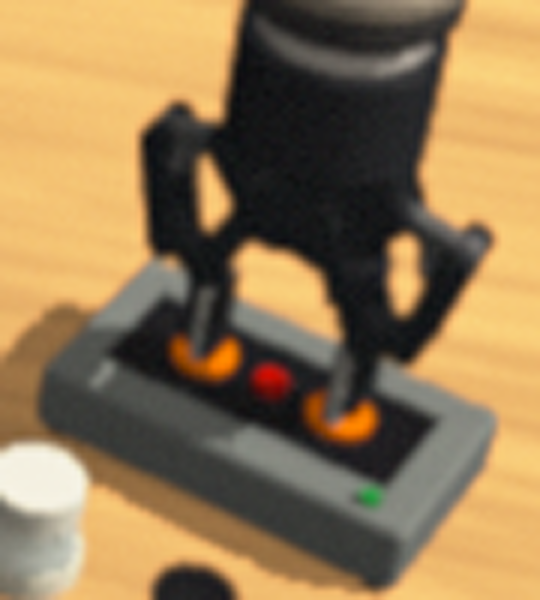

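Both keys are down on their stops and the red key is untouched. I ease off slightly and hold.

>>> drive_tool(
  increments="0 0 0.0012 0;0 0 0 0;0 0 0 0;0 0 0 0;0 0 0 0;0 0 0 0;0 0 0 0;0 0 0 0;0 0 0 0;0 0 0 0;0 0 0 0;0 0 0 0",
)

```text
t: 13.7
eef_pos: [0.5499, 0.2479, 0.0575]
tool_rot: [0.0, 0.984, -0.18, 0.0]
contact_force: [-6.7, -3.7, 22.2]
gripper_width: 0.598
```

>>> drive_tool(
  increments="0 0 0 0;0 0 0 0;0 0 0 0;0 0 0 0;0 0 0 0;0 0 0 0;0 0 0 0;0 0 0 0;0 0 0 0;0 0 0 0;0 0 0 0;0 0 0 0",
)

```text
t: 14.7
eef_pos: [0.5499, 0.2479, 0.0575]
tool_rot: [0.0, 0.984, -0.18, 0.0]
contact_force: [-7.1, -4.6, 22.7]
gripper_width: 0.597
```

>>> drive_tool(
  increments="0 0 0 0;0 0 0 0;0 0 0 0;0 0 0 0;0 0 0 0;0 0 0 0;0 0 0 0;0 0 0 0;0 0 0 0;0 0 0 0;0 0 0 0;0 0 0 0",
)

```text
t: 15.7
eef_pos: [0.5499, 0.2479, 0.0575]
tool_rot: [0.0, 0.984, -0.18, 0.0]
contact_force: [-7.3, -3.5, 21.7]
gripper_width: 0.598
```

>>> drive_tool(
  increments="0 0 0.0015 0;0 0 0.002 0;0 0 0.002 0;0 0 0.002 0;0 0 0.003 0;0 0 0.005 0;0 0 0.01 0;0 0 0.015 0;0 0 0.02 0;0 0 0.02 0;0 0 0.02 0;0 0 0 0",
)

```text
t: 16.7
eef_pos: [0.552, 0.2492, 0.1608]
tool_rot: [-0.002, 0.984, -0.18, 0.003]
contact_force: [0.2, -0.1, 0.7]
gripper_width: 0.596
```

>>> drive_tool(
  increments="-0.005 -0.02 0.01 0;-0.01 -0.03 0.01 0;-0.01 -0.03 0.01 0;-0.01 -0.03 0 0;-0.01 -0.03 0 0;-0.01 -0.03 0 0;-0.005 -0.03 0 0;-0.005 -0.03 0 0;0 -0.01 0 0;0 0 0 0;0 0 0 0;0 0 0 0",
)

```text
t: 17.7
eef_pos: [0.4852, 0.0095, 0.1861]
tool_rot: [-0.0, 0.984, -0.179, 0.0]
contact_force: [0.5, 0.9, -0.0]
gripper_width: 0.599
```

Run:
```python
from h import *
np.set_printoptions(precision=4,suppress=True)
s=bot.read_camera('scene');t=bot.read_camera('top')
cv2.imwrite('pics/f_s.png',s[:,:,::-1]);cv2.imwrite('pics/f_t.png',t[:,:,::-1])
for n,im,bx in(('top',t,(195,245,240,275)),('scene',s,(400,245,460,285))):
    for c,a in blobs(im,(8,150,120),(20,255,255),bx)[0]:print(n,c,a,onz(n,c,.045))
b,_=blobs(s,(22,130,90),(35,255,255),(200,190,260,250));print(b)
print(bot.get_obs()['contact_force'],bot.get_obs()['eef_pos'])
```

```text
top [206.  256.9] [201, 252, 11, 11, 95] [[0.5564 0.2738 0.045 ]]
top [229.9 266.4] [225, 261, 11, 11, 95] [[0.5354 0.2178 0.045 ]]
scene [419.1 257. ] [414, 252, 11, 11, 95] [[0.5417 0.2221 0.045 ]]
scene [441.7 267.3] [436, 262, 12, 12, 100] [[0.5625 0.2777 0.045 ]]
[(array([234.9, 229.3]), [223, 222, 24, 17, 273])]
[-1.0718 -0.1317  0.5539] [0.4851 0.0096 0.186 ]
```

View pics/f_s.png

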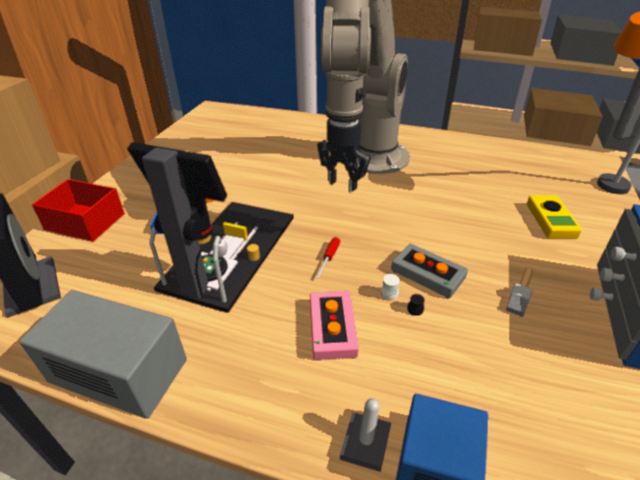

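View pics/f_t.png

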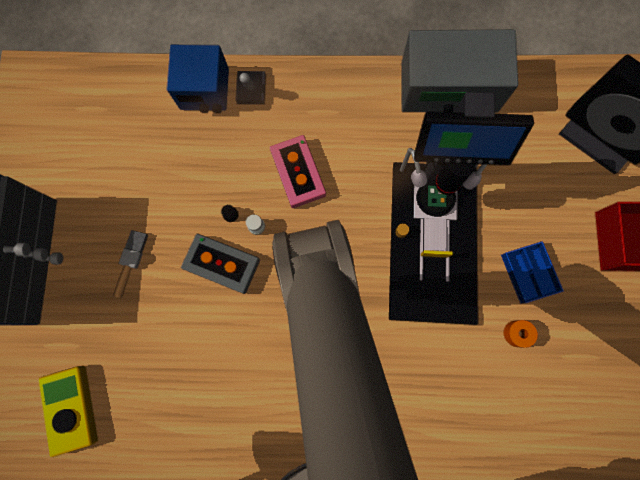

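The grey pad and both its keys are at the same pixels as at the start. The slide is home, and the loose things look unmoved: jar (254,224), loupe (229,213), lens (402,230), tray (532,271) and spool (521,333) in the top view, driver (328,257) in the scene view.

```bash
python3 -c "
from station import bot
print(bot.hand_in())"
```

```text
the job is handed in; nothing more can be done
None
```

I pushed the slide home, held both orange keys down together for about 3 s, let them up, and handed the job in at about 18 s. No verdict was reported.

- **Slide:** I pushed it about 60 mm by the yellow bar, until it stopped moving while the push force rose to about 21 N. In the top view the dish ended about 2 mm from the expected lens position, so full travel rests on that and the felt stop. The bar was still in the same place at the end.
- **Keys:** With one fingertip on each orange key of the grey pad, I pressed until both met their stops and held at about 22 N in total. The force peaked at about 31 N, firmer than intended, so I eased off. In the picture taken during the press the red key looked untouched.
- **Last check:** The keys were at their starting pixels, within 0.2 px, so the pad had not visibly shifted. By eye, none of the loose things had moved. The arm was clear, with about zero contact force.
- **Disagreement:** The two cameras differed by up to about 7 mm on the key positions. I used their average and checked the fingertips over the keys in a close-up before pressing.

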